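# Bolt the battery case shut

### The job

The two lid leaves of the battery case have to be bolted together. First take the printed bracket out of the bolt's way and stand it on its base on the bench, off the case. Then draw the bolt out of its storage sleeve, let go of it, take it again in a way that lets you slide it nose first through the guide until it is fully home against the stop inside the keeper (do not ram it), and leave it lying there handle up; the other things on the bench stay where they are.

Things in the scene. Friction and masses are not known exactly. Their poses are not given: they have to be found in the camera images.
- case: flat grey battery case, fixed, 240 x 430 x 55 mm (x, y, z), yaw within 0.3 rad; origin at the centre of its underside, level lid 55 mm above. The bolt's straight track lies on the lid along case x = +50 mm and runs towards case +y: guide, then keeper. The sleeve stands beside it at about case x = -60 mm
- guide_mouth (a point): lid-level centre of the guide's entry, axes as the case. The guide is a steel bridge from here to 30 mm further along +y: opening 28 mm wide, 16 mm high; 38 mm wide outside, 20 mm tall, plus feet 14 mm wide, 3 mm thick each side. Two flared cheeks 16 mm tall stand before it, reach 17 mm towards -y and open to about 45 mm
- keeper: steel keeper fixed to the lid in line with the guide, mouth 65 to 80 mm beyond the guide's far end; origin at the lid-level centre of its mouth, y points into it along the track. Bridge over the first 16 mm, opening 28 x 16 mm, 20 mm tall; flared cheeks reach 12 mm before it; then open on top (the nose shows) to a rigid stop wall at y = +36 mm
- sleeve: dark steel box tube on the lid that stores the bolt, 36 mm wide, 59 mm tall, 78 mm long, with low feet (3 mm thick, 64 mm over all); closed at the back and on top; origin at the lid-level centre of its mouth, y points out of the mouth. Fixed, roughly parallel to the track (within 0.15 rad)
- bolt: loose flat steel bolt, about 0.3 kg: bar 20 wide, 10 thick, 192 mm long along its y, rounded nose at y = +180, tail at y = -12 mm; upright handle 20 (x) by 14 (y) mm, top 51 mm above the underside. Origin on the underside below the handle; z up. It starts flat on the lid, handle end in the sleeve, origin 34 to 46 mm behind the mouth, nose out
- bolt_nose (a point): tip of the bolt's nose, on its underside, 180 mm from the bolt's origin along its y
- bracket: loose blue printed bracket, 60 g, standing on the track between guide and keeper: round base 40 mm across and 7 mm thick, with an upright web 10 mm thick (x), 30 mm wide (y), its top 52 mm above the underside. Origin at the centre of its underside, z up
- disc: bystander: loose blue printed disc, 60 mm across, with a hub, 22 mm tall, on the bench to the robot's right; origin at the centre of its underside
- bin: bystander: loose yellow open parts bin 100 x 160 x 70 mm, on the bench far right; origin at the centre of its underside
- driver: bystander: loose screwdriver about 200 mm long and 30 mm thick, lying on the bench to the left of the case

How it is judged:
By the outcome, as a careful person would: the job done as asked, in the order asked, and still so for the second after the job is handed in, with the robot touching nothing.
It also fails if it takes over 69 s, if anything falls off the work surface, if the arm or the gripper's body presses on something with over 40 N, if the wrist force passes 120 N, or if a joint passes its speed limit or range.

### The arm

A 6-joint arm with a two-finger parallel gripper is mounted at the origin on the work surface. World frame = base frame: x ahead of the robot, y to its left, z up, the work surface at z = 0. Lengths are in m, angles in rad, forces in N, time in s.
With the tool pointing down it reaches from about 0.25 to 0.725 m from the base axis. Payload 4 kg.
Tool frame: the origin (TCP) lies on the centre line of the jaws, within the pads' length; the fingertips stand 22 mm ahead of it and the grasp point (between the pads) lies 3 mm ahead of it (bot.tip_reach is the distance from the TCP to the fingertips, in m); z points along the fingers, y is the line along which they close (so a half turn about z gives the same grasp; the last joint's range is limited). The gripper opens to 85 mm and grips with 20 to 120 N. Pads are 22 mm wide; open, the fingers measure 114 mm over their backs; the gripper's body (76 mm by 85 mm) begins 54 mm behind the grasp point. The pads swing forward as they close: fully open they stand 13 mm farther back than shut.
Start: joints at [1.318, 0.241, 0.005, 1.335, 0, 1.571], TCP at [0.125, 0.484, 0.253] pointing down, gripper open.
Joint ranges: [-2.72, 2.72], [-1.05, 1.87], [-1.09, 1.28], [-1.99, 2.15], [-1.42, 1.44], [-3.14, 3.14]. Speed limits (rad/s): [2.79, 2.79, 3.14, 3.14, 3.14, 3.14].

### API

Orientations are given as a unit quaternion [x, y, z, w].
In Python, from workcell import bot gives the robot as it stands. The module is installed in compiled form; this text tells all that it offers.
- The arm moves only by the tool apply_moves, never from a script. Its argument "commands" is a list of rows, each a list of 4 numbers: the shift along the tool's x, y, z scaled (see below), then the turn about the tool's z scaled (see below). In form: [[tx, ty, tz, roll], ...]. A call has exactly 5 rows; each row shifts and turns the commanded pose from where the row before left it, along the tool's axes as they then stand; what a row does not reach is not made up. The controller multiplies each number of a shift by 20 mm and each number of a turn by 60 degrees. A row lasts 1/12 s, in which the tool goes at most 41.7 mm and 7.16 degrees, less where a joint would pass 70% of its speed; a pose out of reach is approached as far as the arm can. A call with a number of a shift or a turn outside -1 to 1 is refused whole. A call with a gripper value outside its range is refused whole. "claw" is the closure, from 0 (fully open) to 1 (shut), set as the call begins (left out, the last holds). The fingers move at their own pace and stop on an object; the grip force is fixed at half the most. Time passes only in rows, so rows that do not move let the fingers close, or fill a call up. It gives the time, the measured TCP pose, the force, the opening and the grip force at its end, in the units of the state.
- bot.get_obs(): the state, without advancing time (a new reading comes with each control period).
- bot.camera(name): name is "scene" or "side" or "wrist"; returns a dict with "image" (384x512x3 uint8, blue, green, red), "camera_matrix" (3x3 intrinsics, pixels), "R" (3x3) and "t" (3): a world point X has camera coordinates R X + t. Camera axes: x right, y down, z forward; pixel columns grow to the right and rows downward; lengths in m; the calibration is good to about 2 mm. A picture is of the moment at which its call begins. There is no depth.
- bot.job_done(): hands the job in; it is judged then, once.
The state is a dict: "clock": time; "joint_pos": joint angles; "joint_vel": joint speeds; "tau": joint torques, N m; "eef_pos": TCP position; "tool_rot": TCP orientation; "ft_force": force on the tool from outside, world axes, zero at the start; "ft_torque": the same for the moment, N m; "grip_width": finger opening in m; "grasp_force": force on a finger pad.
Only numpy, scipy, OpenCV 4.12 (cv2) and the standard library are available. Lean on these libraries where they do the work, as an engineer would, in place of code of your own. Each camera call takes 0.05 s, during which the arm holds its last target. There are 200 camera calls.

## Working session

There is one attempt and no reset: what is moved stays moved. The work goes in short steps, Python scripts to look and compute and a tool call to move; the robot and the scene stay as the last step left them, time stands still between calls to the robot, and variables do not carry over. Pictures are saved under pics/ and viewed, at most 10 in all, crops included, and the job is handed in when it is done.

Besides the shell and the picture viewer there is one more tool, called after "Emit:" by a JSON object that holds its "method" and its "body", one argument or row to a line. apply_moves: Moves the arm, as the interface text tells. Shifts and turns lie within -1 to 1; 1 stands for 20 mm of shift or 60 degrees of turn. Its arguments: {"type":"object","properties":{"commands":{"type":"array","items":{"type":"array","items":{"type":"number","minimum":-1,"maximum":1}}},"claw":{"type":"number"}},"required":["commands"]}

```bash
mkdir -p pics; cat > h.py <<'E'
import numpy as np,cv2
from workcell import bot
from scipy.spatial.transform import Rotation as Ro
def ray(c,u,v):
    d=np.linalg.inv(c["camera_matrix"])@np.array([u,v,1.]); R=c["R"]
    return -R.T@c["t"], R.T@d
def onz(c,u,v,z):
    o,d=ray(c,u,v); return o+d*(z-o[2])/d[2]
def proj(c,X):
    p=c["camera_matrix"]@(c["R"]@np.array(X)+c["t"]); return p[:2]/p[2]
E
python3 - <<'E'
from h import *
o=bot.get_obs(); print(o)
a=[]
import pickle
D={}
for n in("scene","side","wrist"):
    c=bot.camera(n); D[n]=c; cv2.imwrite(f"pics/{n}0.png",c["image"]); print(n,-c["R"].T@c["t"],c["R"][2])
pickle.dump(D,open("c0.pkl","wb"))
s=np.hstack([D["scene"]["image"],D["side"]["image"]]);
cv2.imwrite("pics/s0.png",cv2.resize(D["scene"]["image"],(784,588),interpolation=cv2.INTER_CUBIC))
cv2.imwrite("pics/d0.png",cv2.resize(D["side"]["image"],(784,588),interpolation=cv2.INTER_CUBIC))
E
```

```text
{'clock': 0.0, 'joint_pos': array([1.31797940e+00, 2.41433283e-01, 3.73770519e-03, 1.33518630e+00,
       1.59740099e-05, 1.57078668e+00]), 'joint_vel': array([-0.00093988,  0.00100052,  0.00097025,  0.00165571,  0.00078614,
       -0.00046122]), 'tau': array([ 1.14656730e-03, -3.72314751e+01,  2.52410102e+01,  1.69436244e-02,
        1.07986266e-04, -7.30480934e-06]), 'eef_pos': array([0.12491808, 0.48355059, 0.2524079 ]), 'tool_rot': array([ 1.26067239e-01,  9.92021151e-01, -1.03344588e-03, -1.39392909e-04]), 'ft_force': array([-1.0365594 , -0.343471  , -0.36336482]), 'ft_torque': array([0.00769289, 0.00527728, 0.01842578]), 'grasp_force': 0.0, 'grip_width': 0.0851571959446982}
scene [1.11984766 0.08980714 0.91742422] [-0.60802408 -0.06298883 -0.7914159 ]
side [ 0.29073529 -1.22092884  1.200341  ] [ 0.12121828  0.72860666 -0.67412051]
wrist [0.04418768 0.50413213 0.37378584] [ 0.30820932 -0.08164677 -0.94780843]
```

View pics/s0.png

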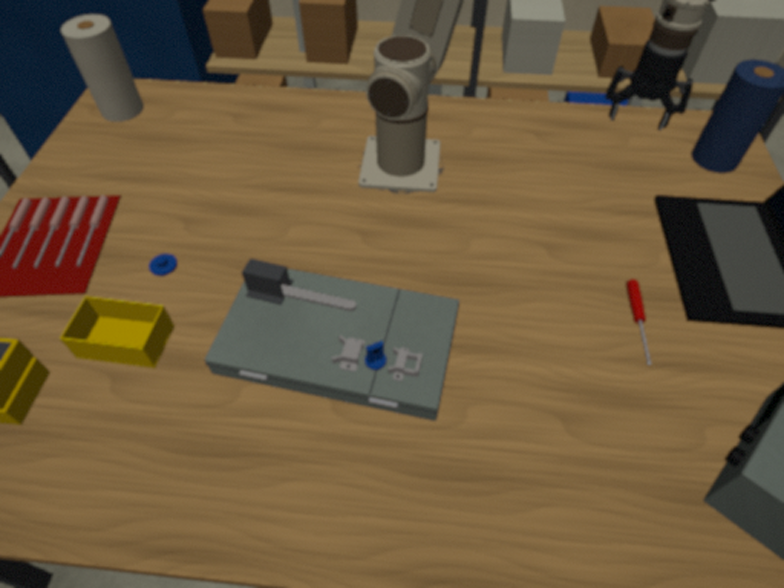

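View pics/d0.png

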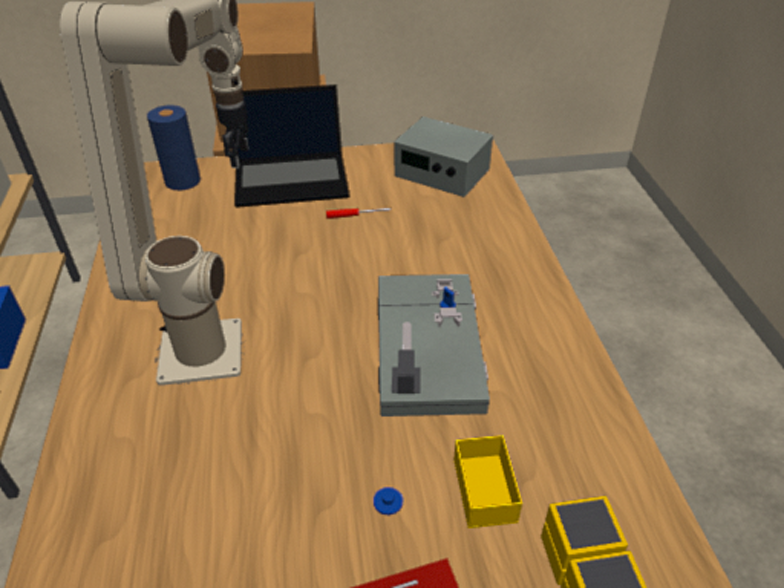

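The scene picture shows the case with the sleeve at about (265,282) and the nose at (353,304). The guide is at (350,350), the bracket at (375,355) and the keeper at (405,362), in 784-wide pixels. The side picture agrees with this. Next I'll measure the case's lid corners, the bracket and the bolt.

```bash
python3 - <<'E'
from h import *
import pickle
D=pickle.load(open("c0.pkl","rb"))
k=512/784
c=D["scene"]
for n,p,z in [("cornerTL",(249,265),.055),("TR",(459,298),.055),("BR",(437,408),.055),("BL",(209,362),.055),("nose",(354,304),.060),("brkt base",(375,363),.06),("sleeve top-fl",(281,272),.114),("guide",(350,350),.06),("keeper",(405,362),.06)]:
    print(n,onz(c,p[0]*k,p[1]*k,z).round(3))
S=D["side"]
for n,p,z in [("TL",(379,277),.055),("TR",(471,276),.055),("BR",(488,403),.055),("BL",(381,402),.055),("nose",(407,325),.06)]:
    print(n,onz(S,p[0]*k,p[1]*k,z).round(3))
a=cv2.resize(c["image"][165:275,130:310],(720,440),interpolation=cv2.INTER_CUBIC)
b=cv2.resize(S["image"][170:275,235:330],None,fx=5,fy=5,interpolation=cv2.INTER_CUBIC)
cv2.imwrite("pics/a1.png",a);cv2.imwrite("pics/b1.png",b)
for n in("scene","side"):
    im=D[n]["image"]; h=cv2.cvtColor(im,cv2.COLOR_BGR2HSV)
    m=cv2.inRange(h,(105,150,60),(125,255,255))
    q=cv2.connectedComponentsWithStats(m)
    for i in range(1,q[0]):
        if 20<q[2][i][4]<3000: print(n,q[2][i],q[3][i].round(1))
E
```

```text
cornerTL [ 0.413 -0.277  0.055]
TR [0.456 0.154 0.055]
BR [0.694 0.123 0.055]
BL [ 0.645 -0.29   0.055]
nose [ 0.494 -0.047  0.06 ]
brkt base [0.62  0.008 0.06 ]
sleeve top-fl [ 0.472 -0.187  0.114]
guide [ 0.598 -0.04   0.06 ]
keeper [0.613 0.061 0.06 ]
TL [0.458 0.149 0.055]
TR [0.698 0.115 0.055]
BR [ 0.633 -0.311  0.055]
BL [ 0.404 -0.272  0.055]
nose [ 0.499 -0.048  0.06 ]
scene [370  61  30   7 150] [384.   63.7]
scene [ 98 167  17  12 159] [106.2 172.4]
scene [239 223  13  18 156] [244.8 232.5]
side [  0 187  16  53 552] [  5.3 212.1]
side [288 188   9  13  70] [292.  195.3]
side [244 319  18  17 246] [252.8 326.9]
```

View pics/a1.png

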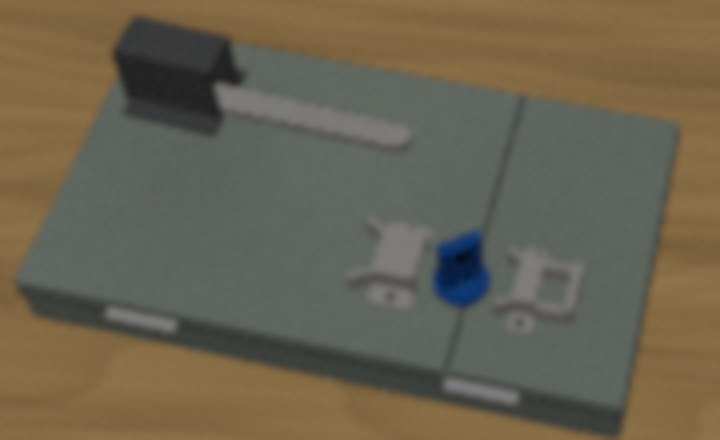

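This view shows the blue bracket between the guide and keeper, with its web lying diagonally across the crop. The bolt bar comes out of the sleeve from (215,95) to a nose at (408,135). From the case corners, yaw is about -0.125 rad. I'll move the wrist camera above the track.

Emit:
{"method": "apply_moves", "body": {
  "commands": [
    [-1,-0.85,0,-0.119],
    [-1,-0.85,0,0],
    [-1,-0.85,0,0],
    [-1,-0.85,0,0],
    [-1,-0.85,0,0]
  ]
}}

```text
clock: 0.57
eef_pos: [0.2112, 0.3838, 0.253]
tool_rot: [0.064, 0.998, -0.0, -0.0]
ft_force: [-0.3, 0.6, 0.6]
grip_width: 0.0856
grasp_force: 0.0
```

Emit:
{"method": "apply_moves", "body": {
  "commands": [
    [-1,-0.85,0,0],
    [-1,-0.85,0,0],
    [-1,-0.85,0,0],
    [-1,-0.85,0,0],
    [-1,-0.85,0,0]
  ]
}}

```text
clock: 0.98
eef_pos: [0.2996, 0.2867, 0.2531]
tool_rot: [0.064, 0.998, -0.0, -0.0]
ft_force: [-0.0, 0.1, -0.8]
grip_width: 0.0853
grasp_force: 0.0
```

Emit:
{"method": "apply_moves", "body": {
  "commands": [
    [-1,-0.85,0,0],
    [-1,-0.85,0,0],
    [-1,-0.85,0,0],
    [-1,-0.85,0,0],
    [-1,-0.85,0,0]
  ]
}}

```text
clock: 1.4
eef_pos: [0.388, 0.1896, 0.2531]
tool_rot: [0.064, 0.998, -0.0, -0.0]
ft_force: [1.0, -0.0, -0.6]
grip_width: 0.0855
grasp_force: 0.0
```

Emit:
{"method": "apply_moves", "body": {
  "commands": [
    [-1,-0.85,0,0],
    [-1,-0.85,0,0],
    [-1,-0.85,0,0],
    [-1,-0.85,0,0],
    [-1,-0.85,0,0]
  ]
}}

```text
clock: 1.82
eef_pos: [0.4763, 0.0925, 0.253]
tool_rot: [0.064, 0.998, -0.0, -0.0]
ft_force: [0.0, 0.7, -0.1]
grip_width: 0.0853
grasp_force: 0.0
```

Emit:
{"method": "apply_moves", "body": {
  "commands": [
    [-1,-0.85,0,0],
    [-1,-0.85,0,0],
    [-1,-0.85,0,0],
    [-1,-0.85,0,0],
    [-1,-0.85,0,0]
  ]
}}

```text
clock: 2.23
eef_pos: [0.5646, -0.0045, 0.2528]
tool_rot: [0.064, 0.998, 0.0, -0.0]
ft_force: [0.3, 0.6, 0.6]
grip_width: 0.0856
grasp_force: 0.0
```

```bash
python3 - <<'E'
from h import *
import pickle
c=bot.camera("wrist"); o=bot.get_obs(); pickle.dump((c,o),open("w1.pkl","wb"))
print(o["eef_pos"],o["tool_rot"],o["clock"],c["t"],c["camera_matrix"])
cv2.imwrite("pics/w1.png",cv2.resize(c["image"],(784,588),interpolation=cv2.INTER_CUBIC))
E
```

```text
[ 0.56757955 -0.00795791  0.25228843] [ 6.59331397e-02  9.97822664e-01 -1.32903001e-03  9.92717855e-04] 2.2833 [-0.06702474 -0.5715006   0.2030539 ] [[344.61123634   0.         255.58112598]
 [  0.         344.61123634 189.05711524]
 [  0.           0.           1.        ]]
```

View pics/w1.png

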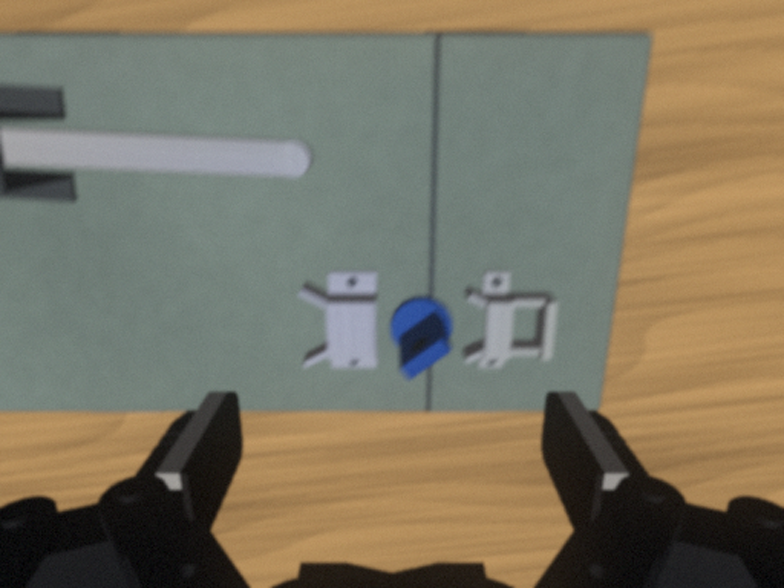

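The wrist view shows all of it clearly. In 784-wide pixels, the guide bridge spans u 327–377 with foot ends at v 272 and 368. The keeper's feet are at u 483–510 and its stop frame is near u 550. The bracket base centre is about (421,325), and its web top is the bright strip from (402,372) to (449,343). The bolt nose is at (311,158) and the sleeve feet are at the left. I'll measure these by mask and ray casting.

```bash
python3 - <<'E'
from h import *
import pickle
c,o=pickle.load(open("w1.pkl","rb")); k=512/784
def P(n,u,v,z): X=onz(c,u*k,v*k,z); print(n,X.round(4)); return X
im=c["image"]; h=cv2.cvtColor(im,cv2.COLOR_BGR2HSV)
m=cv2.inRange(h,(105,120,20),(130,255,255))
cn=max(cv2.findContours(m,0,1)[0],key=cv2.contourArea); print("blob",cv2.boundingRect(cn))
mb=m&cv2.inRange(h[...,2],110,255)
for n,t in [("edgeTL",(5,33)),("edgeTR",(650,33)),("BR",(601,410)),("BL",(5,410))]: P(n,*t,.055)
g=[P("gfoot1 near",327,272,.058),P("gfoot1 far",377,272,.058),P("gfoot2 near",327,368,.058),P("gfoot2 far",376,368,.058)]
q=[P("kfoot1 near",484,272,.058),P("kf1 far",510,272,.058),P("kf2 near",478,367,.058),P("kf2 far",504,367,.058)]
G=(g[0]+g[2])/2; K=(q[0]+q[2])/2; d=K-G; print("guide",G,"keeper",K,"gap",np.linalg.norm(d)-.03,"yaw",np.arctan2(-d[0],d[1]))
P("gtop near mid",327,322,.075);P("stop near",541,330,.07)
B=P("brk base",421,325,.062); a=P("webA",402,374,.107); b=P("webB",449,344,.107); print("web mid",(a+b)/2,"len",np.linalg.norm(a-b),"ang",np.degrees(np.arctan2((b-a)[1],(b-a)[0])))
t1=P("nose",312,158,.0625)
a=P("bar L up",20,128,.065);b=P("bar L lo",20,168,.065);a2=P("bar R up",280,139,.065);b2=P("bar R lo",280,178,.065)
e=(a2+b2-a-b); print("bolt yaw",np.arctan2(-e[0],e[1]),np.linalg.norm(a-b))
P("sl foot1 mouth lo",64,118,.058);P("foot1 up",62,87,.058);P("foot2 up",72,174,.058);P("foot2 lo",76,199,.058)
cv2.imwrite("pics/w1c.png",cv2.resize(im[165:255,180:380],None,fx=4,fy=4,interpolation=cv2.INTER_CUBIC))
E
```

```text
blob (256, 195, 39, 52)
edgeTL [ 0.4139 -0.1993  0.055 ]
edgeTR [0.459  0.1516 0.055 ]
BR [0.6936 0.1245 0.055 ]
BL [ 0.6412 -0.284   0.055 ]
gfoot1 near [ 0.5705 -0.0463  0.058 ]
gfoot1 far [ 0.5745 -0.0153  0.058 ]
gfoot2 near [ 0.6363 -0.0573  0.058 ]
gfoot2 far [ 0.6404 -0.025   0.058 ]
kfoot1 near [0.583  0.0511 0.058 ]
kf1 far [0.5851 0.0672 0.058 ]
kf2 near [0.6483 0.0424 0.058 ]
kf2 far [0.6505 0.0595 0.058 ]
guide [ 0.60341754 -0.05179966  0.058     ] keeper [0.61568911 0.04670704 0.058     ] gap 0.06926812186475416 yaw -0.12393752716771161
gtop near mid [ 0.5972 -0.0488  0.075 ]
stop near [0.6214 0.0819 0.07  ]
brk base [0.6119 0.0081 0.062 ]
webA [ 0.6215 -0.0062  0.107 ]
webB [0.6064 0.0218 0.107 ]
web mid [0.61394313 0.00782881 0.107     ] len 0.031814987422917856 ang 118.23822531065102
nose [ 0.5007 -0.0427  0.0625]
bar L up [ 0.4636 -0.2019  0.065 ]
bar L lo [ 0.4847 -0.2095  0.065 ]
bar R up [ 0.488  -0.0584  0.065 ]
bar R lo [ 0.5093 -0.0626  0.065 ]
bolt yaw -0.16713146976720034 0.022499929131465715
sl foot1 mouth lo [ 0.4611 -0.1798  0.058 ]
foot1 up [ 0.445  -0.1756  0.058 ]
foot2 up [ 0.492  -0.1852  0.058 ]
foot2 lo [ 0.5065 -0.1875  0.058 ]
```

View pics/w1c.png

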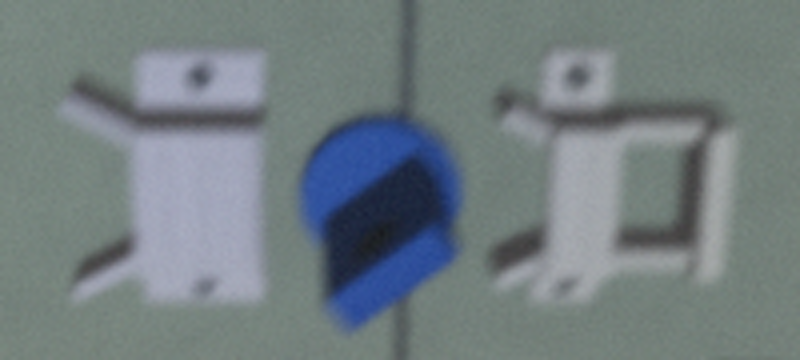

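The crop confirms the web-top strip corners at (330,305), (350,332), (458,250) and (440,225), with the keeper and guide parallel. That gives a 69 mm gap, a track yaw of -0.124 rad and a web direction of about 121°. I'll settle the fingertip reach and the web angle numerically.

```bash
python3 - <<'E'
from h import *
import pickle
c,o=pickle.load(open("w1.pkl","rb")); k=512/784
print("tip",bot.tip_reach, o["joint_pos"].round(3))
f=lambda x,y:onz(c,180+x/4,165+y/4,.107)
A,B,C,E=f(330,305),f(350,332),f(458,250),f(440,225)
print((A+B+C+E)/4, [np.degrees(np.arctan2(v[1],v[0])) for v in (C-B,E-A)], np.linalg.norm(C-B),np.linalg.norm(A-B))
R=Ro.from_quat(o["tool_rot"]).as_matrix(); print(np.degrees(np.arctan2(R[1,1],R[0,1])))
for u,v in [(238,393),(212,392),(546,393),(574,393)]:
    p,d=ray(c,u*k,v*k); p=R.T@(p-o["eef_pos"]); d=R.T@d
    for tx in(-.011,.011): print(u,tx,(p+d*(tx-p[0])/d[0]).round(4))
E
```

```text
tip 0.022 [-0.013  0.375  0.189  1.383 -0.003  0.119]
[0.61409107 0.00847367 0.107     ] [np.float64(123.29913875030005), np.float64(121.77148239316111)] 0.029936324487421898 0.007842516153656578
82.43896772161717
238 -0.011 [-0.011  -0.0534  0.0497]
238 0.011 [ 0.011  -0.0409  0.0109]
212 -0.011 [-0.011  -0.0632  0.0504]
212 0.011 [ 0.011  -0.0485  0.0114]
546 -0.011 [-0.011   0.0598  0.0503]
546 0.011 [0.011  0.0468 0.0114]
574 -0.011 [-0.011   0.0702  0.0504]
574 0.011 [0.011  0.0548 0.0114]
```

Emit:
{"method": "apply_moves", "body": {
  "commands": [
    [-0.44,0.22,0.5,0],
    [-0.43,0.22,0.5,0],
    [-0.43,0.22,0.5,0],
    [-0.43,0.22,0.5,0],
    [-0.43,0.22,0.5,0]
  ],
  "claw": 0.3
}}

```text
clock: 2.7
eef_pos: [0.6099, 0.0144, 0.2016]
tool_rot: [0.063, 0.998, 0.0, -0.001]
ft_force: [-0.4, -0.4, 0.2]
grip_width: 0.0593
grasp_force: 0.0
```

Emit:
{"method": "apply_moves", "body": {
  "commands": [
    [0,0,0.5,0.119],
    [0,0,0.5,0.119],
    [0,0,0.5,0.119],
    [0,0,0.5,0.119],
    [0,0,0.5,0.119]
  ]
}}

```text
clock: 3.12
eef_pos: [0.6097, 0.0141, 0.1518]
tool_rot: [0.369, 0.929, -0.0, -0.0]
ft_force: [-0.1, -0.3, 0.8]
grip_width: 0.0599
grasp_force: 0.0
```

Emit:
{"method": "apply_moves", "body": {
  "commands": [
    [0,0,0,0.119],
    [0,0,0,0.119],
    [0,0,0,0],
    [0,0,0,0],
    [0,0,0,0]
  ]
}}

```text
clock: 3.53
eef_pos: [0.6098, 0.0135, 0.153]
tool_rot: [0.478, 0.878, -0.0, -0.0]
ft_force: [-0.9, -0.4, 1.1]
grip_width: 0.0598
grasp_force: 0.0
```

```bash
python3 - <<'E'
from h import *
o=bot.get_obs(); R=Ro.from_quat(o["tool_rot"]).as_matrix()
print(o["eef_pos"],np.degrees(np.arctan2(R[1,1],R[0,1])),o["grip_width"])
print(R.T@(np.array([.6138,.0083,.102])-o["eef_pos"])/.02)
E
```

```text
[0.60984698 0.01351606 0.1529914 ] 32.86974776829524 0.05979154396148406
[-0.32661607  0.02484534  2.54952847]
```

Emit:
{"method": "apply_moves", "body": {
  "commands": [
    [-0.33,0.02,0,0],
    [0,0,0.65,0],
    [0,0,0.65,0],
    [0,0,0.65,0],
    [0,0,0.6,0]
  ]
}}

```text
clock: 3.95
eef_pos: [0.614, 0.0072, 0.1018]
tool_rot: [0.479, 0.878, 0.0, 0.0]
ft_force: [-0.4, -0.1, 0.7]
grip_width: 0.0593
grasp_force: 0.0
```

Emit:
{"method": "apply_moves", "body": {
  "commands": [
    [0,0,0,0],
    [0,0,0,0],
    [0,0,0,0],
    [0,0,0,0],
    [0,0,0,0]
  ],
  "claw": 1
}}

```text
clock: 4.37
eef_pos: [0.6146, 0.0076, 0.1037]
tool_rot: [0.48, 0.878, 0.001, 0.001]
ft_force: [0.5, -0.4, 0.2]
grip_width: 0.009
grasp_force: 59.7
```

Emit:
{"method": "apply_moves", "body": {
  "commands": [
    [0,0,0,0],
    [0,0,0,0],
    [0,0,0,0],
    [0,0,-0.1,0],
    [0,0,-0.2,0]
  ]
}}

```text
clock: 4.78
eef_pos: [0.6126, 0.0076, 0.1075]
tool_rot: [0.48, 0.877, -0.001, -0.001]
ft_force: [0.7, 0.1, -1.4]
grip_width: 0.009
grasp_force: 59.7
```

Emit:
{"method": "apply_moves", "body": {
  "commands": [
    [0,0,-0.6,0],
    [0,0,-0.8,0],
    [0,0,-0.8,0],
    [0,0,-0.8,0],
    [0,0,-0.6,0]
  ]
}}

```text
clock: 5.2
eef_pos: [0.6135, 0.0076, 0.1812]
tool_rot: [0.48, 0.877, -0.0, -0.0]
ft_force: [-0.4, 0.1, -0.2]
grip_width: 0.009
grasp_force: 59.7
```

Emit:
{"method": "apply_moves", "body": {
  "commands": [
    [0.5,0.07,0,0],
    [0.9,0.14,0,0],
    [0.95,0.14,0,0],
    [0.95,0.14,0,0],
    [0.95,0.14,0,0]
  ]
}}

```text
clock: 5.62
eef_pos: [0.5767, 0.0871, 0.1789]
tool_rot: [0.48, 0.877, -0.001, -0.001]
ft_force: [0.4, 2.0, -1.0]
grip_width: 0.0088
grasp_force: 59.7
```

Emit:
{"method": "apply_moves", "body": {
  "commands": [
    [0.95,0.14,0,0],
    [0.95,0.14,0,0],
    [0.95,0.14,0,0],
    [0.95,0.14,0,0],
    [0.95,0.14,0,0]
  ]
}}

```text
clock: 6.03
eef_pos: [0.537, 0.1746, 0.179]
tool_rot: [0.479, 0.878, -0.001, -0.001]
ft_force: [-0.1, 0.1, -0.9]
grip_width: 0.0089
grasp_force: 59.7
```

Emit:
{"method": "apply_moves", "body": {
  "commands": [
    [0.95,0.14,0,0],
    [0.95,0.14,0.4,0],
    [0.95,0.14,0.7,0],
    [0.8,0.14,0.8,0],
    [0.4,0.1,0.8,0]
  ]
}}

```text
clock: 6.45
eef_pos: [0.504, 0.2507, 0.1248]
tool_rot: [0.479, 0.878, -0.0, -0.001]
ft_force: [0.0, -0.5, -0.7]
grip_width: 0.0089
grasp_force: 59.7
```

Emit:
{"method": "apply_moves", "body": {
  "commands": [
    [0,0,0.9,0],
    [0,0,0.8,0],
    [0,0,0.7,0],
    [0,0,0,0],
    [0,0,0,0]
  ]
}}

```text
clock: 6.87
eef_pos: [0.5044, 0.2485, 0.0767]
tool_rot: [0.479, 0.878, -0.002, -0.001]
ft_force: [-0.1, 0.0, 1.2]
grip_width: 0.0088
grasp_force: 59.6
```

```bash
python3 - <<'E'
from h import *
o=bot.get_obs(); print(o["eef_pos"],o["grip_width"],o["ft_force"],o["clock"])
c=bot.camera("wrist")
cv2.imwrite("pics/w2.png",c["image"])
E
```

```text
[0.50437553 0.24849313 0.0767415 ] 0.008760657389458835 [-0.06917736  0.00238341  1.2100821 ] 6.8667
```

View pics/w2.png

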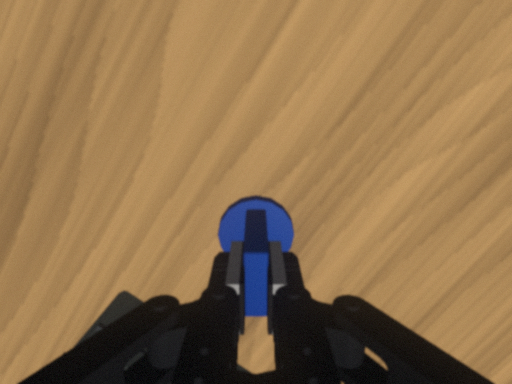

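The bracket hangs upright in the jaws, base disc at (256,232), over clear bench. I'll lower it gently.

Emit:
{"method": "apply_moves", "body": {
  "commands": [
    [0,0,0.6,0],
    [0,0,0.5,0],
    [0,0,0.2,0],
    [0,0,0,0],
    [0,0,0,0]
  ]
}}

```text
clock: 7.33
eef_pos: [0.5061, 0.2487, 0.0524]
tool_rot: [0.48, 0.877, -0.0, -0.0]
ft_force: [0.0, 0.1, -0.9]
grip_width: 0.0092
grasp_force: 59.6
```

Emit:
{"method": "apply_moves", "body": {
  "commands": [
    [0,0,0.05,0],
    [0,0,0.03,0],
    [0,0,0,0],
    [0,0,0,0],
    [0,0,0,0]
  ]
}}

```text
clock: 7.75
eef_pos: [0.5064, 0.2488, 0.0509]
tool_rot: [0.48, 0.877, 0.0, 0.0]
ft_force: [-0.4, -0.2, -0.7]
grip_width: 0.0089
grasp_force: 59.6
```

Emit:
{"method": "apply_moves", "body": {
  "commands": [
    [0,0,0.05,0],
    [0,0,0.05,0],
    [0,0,0,0],
    [0,0,0,0],
    [0,0,0,0]
  ]
}}

```text
clock: 8.17
eef_pos: [0.5062, 0.2487, 0.0487]
tool_rot: [0.48, 0.877, -0.0, -0.0]
ft_force: [0.1, 0.0, -0.9]
grip_width: 0.0092
grasp_force: 59.8
```

Emit:
{"method": "apply_moves", "body": {
  "commands": [
    [0,0,0.05,0],
    [0,0,0,0],
    [0,0,0,0],
    [0,0,0,0],
    [0,0,0,0]
  ]
}}

```text
clock: 8.58
eef_pos: [0.5062, 0.2488, 0.0486]
tool_rot: [0.48, 0.877, 0.0, 0.0]
ft_force: [-1.0, -0.4, 5.3]
grip_width: 0.0091
grasp_force: 60.6
```

The force shows the bracket has touched down. I'll release it, rise, and travel over the bolt bar.

Emit:
{"method": "apply_moves", "body": {
  "commands": [
    [0,0,0,0],
    [0,0,0,0],
    [0,0,-0.2,0],
    [0,0,-0.6,0],
    [0,0,-0.9,0]
  ],
  "claw": 0.3
}}

```text
clock: 9.0
eef_pos: [0.5048, 0.2481, 0.0803]
tool_rot: [0.48, 0.877, -0.002, -0.001]
ft_force: [-0.5, -0.9, 0.5]
grip_width: 0.0594
grasp_force: 0.0
```

Emit:
{"method": "apply_moves", "body": {
  "commands": [
    [0,0,-1,0],
    [0,0,-1,0],
    [0,0,-1,0],
    [-0.5,-0.33,-0.4,0],
    [-0.94,-0.67,0,0]
  ]
}}

```text
clock: 9.42
eef_pos: [0.5068, 0.2154, 0.1523]
tool_rot: [0.478, 0.878, 0.003, 0.002]
ft_force: [0.5, 0.8, 0.0]
grip_width: 0.0598
grasp_force: 0.0
```

Emit:
{"method": "apply_moves", "body": {
  "commands": [
    [-0.94,-0.67,0,0],
    [-0.94,-0.67,0,0],
    [-0.94,-0.67,0,0],
    [-0.94,-0.67,0,0],
    [-0.94,-0.67,0,0]
  ]
}}

```text
clock: 9.83
eef_pos: [0.4985, 0.0965, 0.1492]
tool_rot: [0.48, 0.877, -0.0, -0.0]
ft_force: [-0.4, -0.6, 0.2]
grip_width: 0.0595
grasp_force: 0.0
```

Emit:
{"method": "apply_moves", "body": {
  "commands": [
    [-0.94,-0.67,0,0],
    [-0.94,-0.67,0,0],
    [-0.94,-0.67,0,0],
    [-0.94,-0.67,0,0],
    [-0.94,-0.67,0,0]
  ]
}}

```text
clock: 10.25
eef_pos: [0.4927, -0.0187, 0.1492]
tool_rot: [0.48, 0.877, -0.0, -0.0]
ft_force: [0.2, -0.5, 0.0]
grip_width: 0.0601
grasp_force: 0.0
```

Emit:
{"method": "apply_moves", "body": {
  "commands": [
    [-0.94,-0.67,0,0],
    [-0.94,-0.67,0,0],
    [-0.94,-0.67,0,0],
    [0,0,0,0.118],
    [0,0,0,0.118]
  ]
}}

```text
clock: 10.67
eef_pos: [0.4892, -0.0882, 0.1491]
tool_rot: [0.588, 0.809, -0.0, -0.0]
ft_force: [-0.2, -0.2, 0.7]
grip_width: 0.0599
grasp_force: 0.0
```

Emit:
{"method": "apply_moves", "body": {
  "commands": [
    [0,0,0,0.118],
    [0,0,0,0.118],
    [0,0,0,0.118],
    [0,0,0,0.118],
    [0,0,0,0]
  ]
}}

```text
clock: 11.08
eef_pos: [0.4894, -0.0867, 0.1492]
tool_rot: [0.766, 0.643, -0.0, -0.0]
ft_force: [0.2, -0.1, -0.1]
grip_width: 0.0597
grasp_force: 0.0
```

```bash
python3 - <<'E'
from h import *
import pickle
c=bot.camera("wrist"); o=bot.get_obs(); pickle.dump((c,o),open("w3.pkl","wb"))
R=Ro.from_quat(o["tool_rot"]).as_matrix()
print(o["eef_pos"],np.degrees(np.arctan2(R[1,1],R[0,1])),o["grip_width"],o["joint_pos"])
cv2.imwrite("pics/w3.png",cv2.resize(c["image"],(784,588),interpolation=cv2.INTER_CUBIC))
s=bot.camera("scene")
for n,c2 in(("scene",s),):
    h=cv2.cvtColor(c2["image"],cv2.COLOR_BGR2HSV); q=cv2.connectedComponentsWithStats(cv2.inRange(h,(105,150,60),(125,255,255)))
    for i in range(1,q[0]):
        if q[2][i][4]>40 : print(q[2][i],onz(c2,*q[3][i],.02).round(3))
E
```

```text
[ 0.48951622 -0.08657615  0.14923131] -9.693690297926908 0.05974559263115129 [-1.74901789e-01  3.07295722e-01 -1.87338563e-01  1.07717153e+00
 -2.62518862e-04  1.56508135e+00]
[370  61  41   7 219] [-0.317  0.526  0.02 ]
[ 98 167  17  12 159] [ 0.399 -0.476  0.02 ]
[324 210  12  15 108] [0.508 0.248 0.02 ]
```

View pics/w3.png

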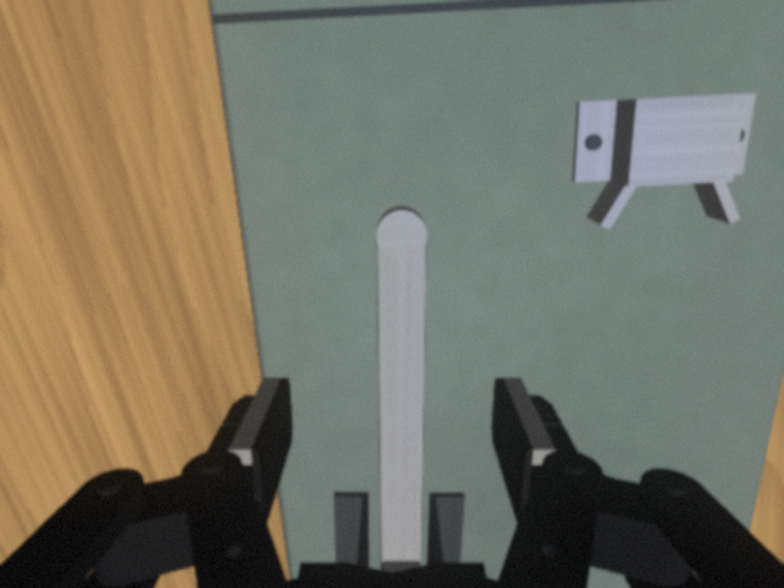

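The bracket stands at (0.508, 0.248). The bolt bar lies between the jaws, with its nose at (402,207) and its edges at u 378/427 at v 240, narrowing to 381/421 near v 540. Next I'll compute its axis in the tool frame.

```bash
python3 - <<'E'
from h import *
import pickle
c,o=pickle.load(open("w3.pkl","rb")); k=512/784
R=Ro.from_quat(o["tool_rot"]).as_matrix()
def T(u,v,z): X=onz(c,u*k,v*k,z); print(X.round(4),(R.T@(X-o["eef_pos"])).round(4)); return X
print("edges");L=[T(378,240,.065),T(427,240,.065),T(380.5,420,.065),T(423.5,420,.065),T(381,540,.065),T(421,540,.065)]
d=(L[0]+L[1]-L[4]-L[5]); print("bolt yaw",np.arctan2(-d[0],d[1]))
print("nose");T(402,207,.060)
print("guide foot mouth/far");T(574,182,.058);T(580,101,.058)
print("sl foot mouth");T(335,492,.058);T(464,492,.058)
E
```

```text
edges
[ 0.4886 -0.0528  0.065 ] [ 0.0332 -0.0065  0.0842]
[ 0.5078 -0.0561  0.065 ] [0.0331 0.013  0.0842]
[ 0.4748 -0.1342  0.065 ] [-0.0494 -0.0064  0.0843]
[ 0.4938 -0.1375  0.065 ] [-0.0495  0.0129  0.0842]
[ 0.4629 -0.2008  0.065 ] [-0.1171 -0.0069  0.0843]
[ 0.4822 -0.2041  0.065 ] [-0.1171  0.0127  0.0842]
bolt yaw -0.17126694591844396
nose
[ 0.5001 -0.0423  0.06  ] [0.0454 0.0031 0.0892]
guide foot mouth/far
[ 0.5691 -0.0446  0.058 ] [0.0548 0.0714 0.0911]
[ 0.5732 -0.0145  0.058 ] [0.0851 0.0705 0.0911]
sl foot mouth
[ 0.4447 -0.1746  0.058 ] [-0.0943 -0.0292  0.0913]
[ 0.5068 -0.1854  0.058 ] [-0.0945  0.0337  0.0912]
```

Emit:
{"method": "apply_moves", "body": {
  "commands": [
    [0,0.15,0.5,0],
    [0,0,0.9,0],
    [0,0,0.9,0],
    [0,0,0.8,0],
    [0,0,0.4,0]
  ]
}}

```text
clock: 11.6
eef_pos: [0.4917, -0.0864, 0.077]
tool_rot: [0.764, 0.645, -0.001, -0.001]
ft_force: [-0.8, 0.1, -0.6]
grip_width: 0.0597
grasp_force: 0.0
```

Emit:
{"method": "apply_moves", "body": {
  "commands": [
    [0,0,0,0],
    [0,0,0,0],
    [0,0,0,0],
    [0,0,0,0],
    [0,0,0,0]
  ],
  "claw": 1
}}

```text
clock: 12.02
eef_pos: [0.494, -0.0867, 0.0808]
tool_rot: [0.765, 0.644, 0.001, 0.001]
ft_force: [-0.5, 0.0, 2.1]
grip_width: 0.0179
grasp_force: 59.7
```

Emit:
{"method": "apply_moves", "body": {
  "commands": [
    [0,0,0,0],
    [0,0,0,0],
    [0,0,0,0],
    [0,0,0,0],
    [0,0,0,0]
  ]
}}

```text
clock: 12.43
eef_pos: [0.4941, -0.0867, 0.0808]
tool_rot: [0.765, 0.644, 0.001, 0.001]
ft_force: [-1.5, -0.1, 5.9]
grip_width: 0.0178
grasp_force: 60.1
```

Emit:
{"method": "apply_moves", "body": {
  "commands": [
    [0.1,0,-0.02,0],
    [0.3,0,0,0],
    [0.5,0,0,0],
    [0.5,0,0,0],
    [0.5,0,0,0]
  ]
}}

```text
clock: 12.85
eef_pos: [0.5003, -0.0494, 0.0808]
tool_rot: [0.765, 0.644, -0.0, 0.001]
ft_force: [-0.6, -4.4, 5.2]
grip_width: 0.0177
grasp_force: 60.1
```

Emit:
{"method": "apply_moves", "body": {
  "commands": [
    [0.5,0,0,0],
    [0.5,0,0,0],
    [0.5,0,0,0],
    [0.5,0,0,0],
    [0.5,0,0,0]
  ]
}}

```text
clock: 13.27
eef_pos: [0.5087, 0.0001, 0.0808]
tool_rot: [0.765, 0.644, -0.0, 0.001]
ft_force: [-0.5, -3.8, 5.0]
grip_width: 0.0183
grasp_force: 60.1
```

Emit:
{"method": "apply_moves", "body": {
  "commands": [
    [0.5,0,0,0],
    [0.5,0,0,0],
    [0.4,0,0,0],
    [0.2,0,0,0],
    [0,0,0,0]
  ]
}}

```text
clock: 13.68
eef_pos: [0.5143, 0.0326, 0.0808]
tool_rot: [0.765, 0.645, 0.0, 0.001]
ft_force: [0.5, -2.3, 5.0]
grip_width: 0.0175
grasp_force: 60.1
```

Emit:
{"method": "apply_moves", "body": {
  "commands": [
    [0,0,0,0],
    [0,0,0,0],
    [0,0,-0.2,0],
    [0,0,-0.8,0],
    [0,0,-1,0]
  ],
  "claw": 0.4
}}

```text
clock: 14.1
eef_pos: [0.5118, 0.0318, 0.1188]
tool_rot: [0.765, 0.644, -0.002, -0.002]
ft_force: [0.7, -0.3, -0.8]
grip_width: 0.0511
grasp_force: 0.0
```

Emit:
{"method": "apply_moves", "body": {
  "commands": [
    [0,0,-1,0],
    [-0.7,0,-1,0],
    [-0.9,0,-0.6,0],
    [-0.9,0,0,0],
    [-0.9,0,0,0]
  ]
}}

```text
clock: 14.52
eef_pos: [0.5025, -0.0357, 0.1733]
tool_rot: [0.765, 0.644, 0.001, 0.001]
ft_force: [0.7, 0.7, 0.6]
grip_width: 0.0511
grasp_force: 0.0
```

Emit:
{"method": "apply_moves", "body": {
  "commands": [
    [-0.9,0,0,0],
    [-0.9,0,0,0],
    [-0.9,0,0,0],
    [-0.65,0,0,-0.115],
    [0,0,0,-0.115]
  ]
}}

```text
clock: 14.93
eef_pos: [0.4899, -0.1033, 0.172]
tool_rot: [0.681, 0.732, -0.0, -0.0]
ft_force: [-0.5, 1.1, 0.5]
grip_width: 0.0512
grasp_force: 0.0
```

Emit:
{"method": "apply_moves", "body": {
  "commands": [
    [0,0,0,-0.115],
    [0,0,0,-0.115],
    [0,0,0,-0.115],
    [0,0,0,-0.115],
    [0,0,0,-0.115]
  ]
}}

```text
clock: 15.35
eef_pos: [0.4904, -0.1012, 0.172]
tool_rot: [0.432, 0.902, 0.0, -0.0]
ft_force: [0.1, -0.1, -0.5]
grip_width: 0.051
grasp_force: 0.0
```

Emit:
{"method": "apply_moves", "body": {
  "commands": [
    [0,0,0,-0.115],
    [0,0,0,-0.115],
    [0,0,0,-0.115],
    [0,0,0,-0.115],
    [0,0,0,-0.115]
  ]
}}

```text
clock: 15.77
eef_pos: [0.4904, -0.1011, 0.172]
tool_rot: [0.145, 0.989, 0.0, -0.0]
ft_force: [-0.6, -0.3, -0.2]
grip_width: 0.0511
grasp_force: 0.0
```

Emit:
{"method": "apply_moves", "body": {
  "commands": [
    [0,0,0,-0.118],
    [0,0,0,0],
    [0,0,0,0],
    [0,0,0,0],
    [0,0,0,0]
  ]
}}

```text
clock: 16.18
eef_pos: [0.4906, -0.1013, 0.1721]
tool_rot: [0.087, 0.996, 0.0, -0.0]
ft_force: [0.2, 0.3, -0.6]
grip_width: 0.0512
grasp_force: 0.0
```

```bash
python3 - <<'E'
from h import *
import pickle
c=bot.camera("wrist"); o=bot.get_obs(); pickle.dump((c,o),open("w4.pkl","wb"))
R=Ro.from_quat(o["tool_rot"]).as_matrix()
print(o["eef_pos"],np.degrees(np.arctan2(R[1,1],R[0,1])),o["grip_width"],o["joint_pos"])
cv2.imwrite("pics/w4.png",cv2.resize(c["image"],(784,588),interpolation=cv2.INTER_CUBIC))
E
```

```text
[ 0.4905934 -0.1012872  0.1720706] 79.99897163387269 0.05096947530520368 [-2.03643845e-01  2.93651630e-01 -1.41984174e-01  1.13533078e+00
  8.17365838e-05 -2.90929853e-02]
```

View pics/w4.png

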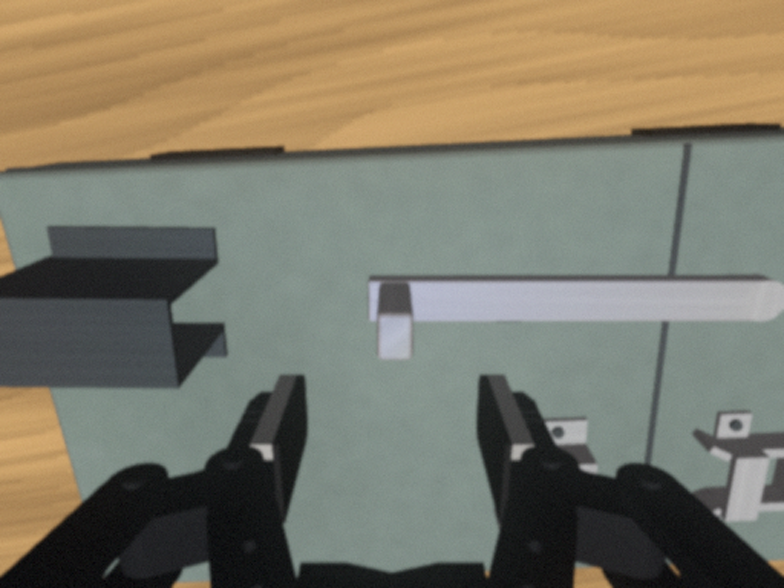

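The handle's top face spans (377,314)–(412,359) in this view. The bar is level from its tail at u 370 to its nose at u 784, between v 277 and 321, and well clear of the sleeve mouth.

```bash
python3 - <<'E'
from h import *
import pickle
c,o=pickle.load(open("w4.pkl","rb")); k=512/784
R=Ro.from_quat(o["tool_rot"]).as_matrix()
def T(u,v,z): X=onz(c,u*k,v*k,z); print(X.round(4),(R.T@(X-o["eef_pos"])).round(4)); return X
H=[T(377,314,.106),T(412,314,.106),T(412,359,.106),T(377,359,.106)]
print("handle",sum(H)/4,R.T@(sum(H)/4-o["eef_pos"]))
print("bar lower edge top z");a=T(430,321,.065);b=T(740,321,.065);d=b-a;print(np.arctan2(-d[0],d[1]))
print("sleeve mouth top");T(170,300,.114);T(180,386,.114)
print("tail");T(370,300,.065)
E
```

```text
[ 0.4792 -0.1053  0.106 ] [ 0.0105 -0.0059  0.0661]
[ 0.4815 -0.0922  0.106 ] [0.0105 0.0074 0.0661]
[ 0.5002 -0.0952  0.106 ] [-0.0084  0.0076  0.0661]
[ 0.4978 -0.1087  0.106 ] [-0.0084 -0.0061  0.0661]
handle [ 0.48967775 -0.10034727  0.106     ] [0.00105388 0.0007609  0.06607084]
bar lower edge top z
[ 0.5024 -0.0856  0.065 ] [-0.0089  0.0175  0.1071]
[0.5275 0.0567 0.065 ] [-0.0089  0.162   0.1071]
-0.17431818413305902
sleeve mouth top
[ 0.4579 -0.1771  0.114 ] [ 0.019  -0.0804  0.0581]
[ 0.4921 -0.184   0.114 ] [-0.0159 -0.0812  0.0581]
tail
[ 0.4874 -0.1111  0.065 ] [ 0.0015 -0.0103  0.1071]
```

Emit:
{"method": "apply_moves", "body": {
  "commands": [
    [0.05,0.04,0.5,0],
    [0,0,0.9,0],
    [0,0,0.9,0],
    [0,0,0.9,0],
    [0,0,0.45,0]
  ]
}}

```text
clock: 16.65
eef_pos: [0.4886, -0.1001, 0.0971]
tool_rot: [0.087, 0.996, 0.0, -0.001]
ft_force: [-0.1, 0.1, -0.3]
grip_width: 0.0513
grasp_force: 0.0
```

Emit:
{"method": "apply_moves", "body": {
  "commands": [
    [0,0,0,0],
    [0,0,0,0],
    [0,0,0,0],
    [0,0,0,0],
    [0,0,0,0]
  ],
  "claw": 1
}}

```text
clock: 17.07
eef_pos: [0.4907, -0.1006, 0.1003]
tool_rot: [0.087, 0.996, -0.0, 0.001]
ft_force: [0.3, -0.2, 2.1]
grip_width: 0.0132
grasp_force: 59.9
```

Emit:
{"method": "apply_moves", "body": {
  "commands": [
    [0,0,0,0],
    [0,0,0,0],
    [0,0,-0.1,0],
    [0,0,-0.1,0],
    [0,0,0,0]
  ]
}}

```text
clock: 17.48
eef_pos: [0.4893, -0.1004, 0.1029]
tool_rot: [0.086, 0.996, -0.0, -0.001]
ft_force: [-0.4, 0.4, -2.7]
grip_width: 0.0129
grasp_force: 59.3
```

Emit:
{"method": "apply_moves", "body": {
  "commands": [
    [0,0,-0.3,0],
    [0,0,-0.5,0],
    [0,0,-0.5,0],
    [0,0,-0.3,0],
    [-0.1,-0.12,0,0]
  ]
}}

```text
clock: 17.9
eef_pos: [0.4926, -0.1031, 0.1374]
tool_rot: [0.086, 0.996, -0.0, 0.002]
ft_force: [0.3, -0.9, -2.7]
grip_width: 0.0131
grasp_force: 59.3
```

Emit:
{"method": "apply_moves", "body": {
  "commands": [
    [-0.3,-0.38,0,0],
    [-0.5,-0.63,0,0],
    [-0.56,-0.7,0,0],
    [-0.56,-0.7,0,0],
    [-0.56,-0.7,0,0]
  ]
}}

```text
clock: 18.32
eef_pos: [0.5299, -0.1743, 0.1346]
tool_rot: [0.087, 0.996, -0.0, -0.0]
ft_force: [-0.2, 0.1, -1.9]
grip_width: 0.0131
grasp_force: 59.3
```

Emit:
{"method": "apply_moves", "body": {
  "commands": [
    [-0.56,-0.7,0,0],
    [-0.56,-0.7,0,0],
    [-0.56,-0.7,0,0],
    [-0.56,-0.7,0,0],
    [-0.5,-0.63,0,-0.015]
  ]
}}

```text
clock: 18.73
eef_pos: [0.572, -0.2518, 0.1342]
tool_rot: [0.079, 0.997, -0.0, -0.0]
ft_force: [-0.4, -1.3, -3.2]
grip_width: 0.0135
grasp_force: 59.3
```

Emit:
{"method": "apply_moves", "body": {
  "commands": [
    [-0.35,-0.44,0,-0.016],
    [-0.2,-0.25,0,-0.016],
    [0,0,0,0],
    [0,0,0,0],
    [0,0,0,0]
  ]
}}

```text
clock: 19.15
eef_pos: [0.5799, -0.2647, 0.1347]
tool_rot: [0.062, 0.998, 0.0, -0.001]
ft_force: [0.2, -0.1, -3.1]
grip_width: 0.0126
grasp_force: 59.3
```

```bash
python3 - <<'E'
from h import *
import pickle
c=bot.camera("wrist"); o=bot.get_obs(); pickle.dump((c,o),open("w5.pkl","wb"))
R=Ro.from_quat(o["tool_rot"]).as_matrix()
print(o["eef_pos"],np.degrees(np.arctan2(R[1,1],R[0,1])),o["grip_width"],o["joint_pos"],o["ft_force"])
print(R.T@(np.array([.5766,-.2598,.102])-o["eef_pos"])/.02)
cv2.imwrite("pics/w5.png",cv2.resize(c["image"],(784,588),interpolation=cv2.INTER_CUBIC))
E
```

```text
[ 0.58000303 -0.2645462   0.13490204] 82.92042248086754 0.012960418034196763 [-4.27995162e-01  5.80493234e-01  2.06918003e-01  1.19821846e+00
  1.59284796e-04 -3.04433508e-01] [ 1.11532993  0.97713266 -2.97523139]
[0.19661517 0.21378808 1.64537671]
```

View pics/w5.png

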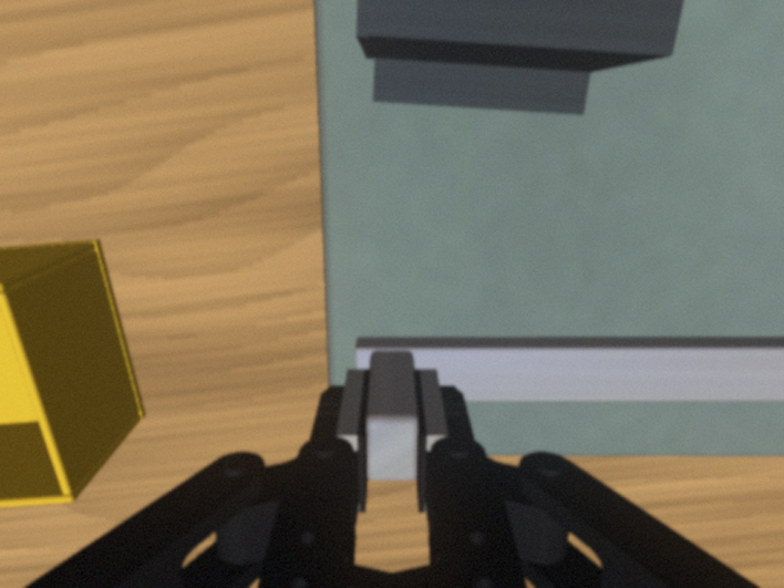

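The bolt is held level: bar edges are at v 348 and 401 and handle top around (392,448). Next I'll compute the lateral offset of its axis from the track line.

```bash
python3 - <<'E'
from h import *
import pickle
c,o=pickle.load(open("w5.pkl","rb")); k=512/784
R=Ro.from_quat(o["tool_rot"]).as_matrix()
z=o["eef_pos"][2]-.1+.065
G=np.array([.603,-.0515]);y=np.array([.1257,.992]);n=np.array([y[1],-y[0]])
for u in(480,770):
    for v in(348,401):
        X=onz(c,u*k,v*k,z); print(X.round(4),"lat",(n@(X[:2]-G)).round(4),"tool",(R.T@(X-o["eef_pos"])).round(4))
print("eef lat",n@(o["eef_pos"][:2]-G),"along",y@(o["eef_pos"][:2]-G))
E
```

```text
[ 0.5726 -0.2352  0.0999] lat -0.0071 tool [0.0109 0.0282 0.035 ]
[ 0.5921 -0.2366  0.0999] lat 0.0124 tool [-0.0086  0.0292  0.035 ]
[ 0.5842 -0.1419  0.0999] lat -0.0073 tool [0.011  0.1222 0.0351]
[ 0.6041 -0.1399  0.0999] lat 0.0122 tool [-0.0085  0.1267  0.035 ]
eef lat 0.00396691172356233 along -0.21423254911705591
```

Emit:
{"method": "apply_moves", "body": {
  "commands": [
    [0.13,0,0.3,0],
    [0,0,0.5,0],
    [0,0,0.5,0],
    [0,0,0.35,0],
    [0,0,0,0]
  ]
}}

```text
clock: 19.62
eef_pos: [0.5771, -0.2643, 0.1006]
tool_rot: [0.062, 0.998, 0.0, -0.001]
ft_force: [0.7, 0.1, -2.1]
grip_width: 0.0133
grasp_force: 59.9
```

Emit:
{"method": "apply_moves", "body": {
  "commands": [
    [0,0.2,0,0],
    [0,0.4,0,0],
    [0,0.4,0,0],
    [0,0.3,0,0],
    [0,0.2,0,0]
  ]
}}

```text
clock: 20.03
eef_pos: [0.5818, -0.2337, 0.1021]
tool_rot: [0.061, 0.998, 0.0, -0.0]
ft_force: [-0.2, -0.1, -3.2]
grip_width: 0.013
grasp_force: 59.9
```

```bash
cat > st.py <<'E'
from h import *
o=bot.get_obs(); R=Ro.from_quat(o["tool_rot"]).as_matrix()
G=np.array([.603,-.0515]);y=np.array([.1257,.992]);n=np.array([y[1],-y[0]])
e=o["eef_pos"][:2]-G
print(o["eef_pos"].round(4),"head",np.degrees(np.arctan2(R[1,1],R[0,1])).round(2),"bolt lat",(n@e-.0012).round(4),"nose along",(y@e+.18).round(4),o["ft_force"].round(1),o["clock"])
E
python3 st.py
```

```text
[ 0.5818 -0.2337  0.1021] head 82.97 bolt lat 0.0006 nose along -0.0034 [-0.2 -0.1 -3.2] 20.0333
```

Emit:
{"method": "apply_moves", "body": {
  "commands": [
    [0,0.2,0,0],
    [0,0.3,0,0],
    [0,0.3,0,0],
    [0,0.3,0,0],
    [0,0.3,0,0]
  ]
}}

```text
clock: 20.45
eef_pos: [0.5851, -0.2067, 0.1021]
tool_rot: [0.062, 0.998, 0.0, 0.0]
ft_force: [-0.8, 0.7, -2.7]
grip_width: 0.0132
grasp_force: 59.9
```

Emit:
{"method": "apply_moves", "body": {
  "commands": [
    [0,0.4,0,0],
    [0,0.4,0,0],
    [0,0.4,0,0],
    [0,0.4,0,0],
    [0,0.3,0,0]
  ]
}}

```text
clock: 20.87
eef_pos: [0.5898, -0.1684, 0.1021]
tool_rot: [0.062, 0.998, 0.0, -0.0]
ft_force: [0.2, 0.4, -2.3]
grip_width: 0.0131
grasp_force: 59.9
```

Emit:
{"method": "apply_moves", "body": {
  "commands": [
    [0,0.3,0,0],
    [0,0.2,0,0],
    [0,0,0,0],
    [0,0,0,0],
    [0,0,0,0]
  ]
}}

```text
clock: 21.28
eef_pos: [0.591, -0.16, 0.1021]
tool_rot: [0.062, 0.998, -0.0, 0.0]
ft_force: [0.5, -1.0, -1.8]
grip_width: 0.0134
grasp_force: 60.0
```

```bash
python3 st.py; python3 - <<'E'
from h import *
import pickle
D={n:bot.camera(n) for n in("scene","side","wrist")}; pickle.dump(D,open("c6.pkl","wb"))
a=cv2.resize(D["scene"]["image"][195:275,200:320],(480,320),interpolation=cv2.INTER_CUBIC)
b=cv2.resize(D["wrist"]["image"],(312,234))
d=cv2.resize(D["side"]["image"][175:255,250:328],(312,320),interpolation=cv2.INTER_CUBIC)
w=np.zeros((560,800,3),np.uint8); w[:320,:480]=a; w[:320,480:792]=d; w[320:554,:312]=b
cv2.imwrite("pics/m6.png",w)
E
```

```text
[ 0.591  -0.16    0.1021] head 82.88 bolt lat 0.0005 nose along 0.0709 [ 0.5 -1.  -1.8] 21.2833
```

View pics/m6.png

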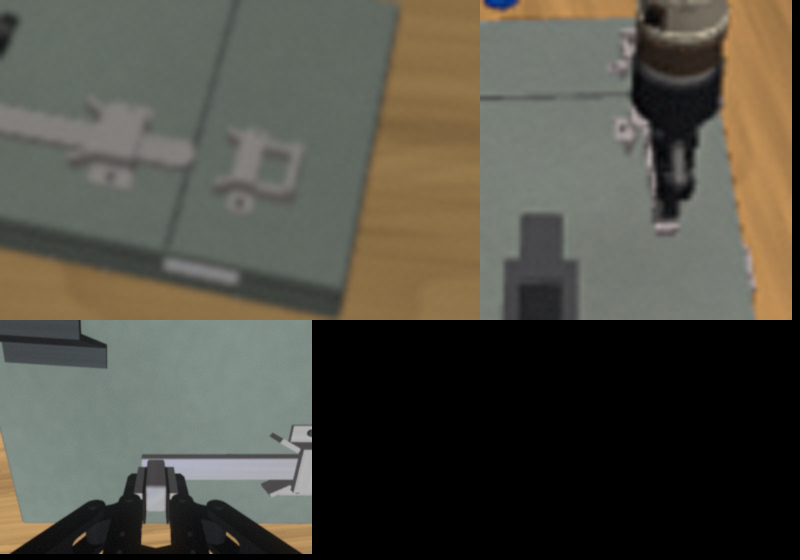

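The top-left crop shows the nose through the guide, at about (185,152) there, in line with the keeper. There is no contact force. I'll continue into the keeper.

Emit:
{"method": "apply_moves", "body": {
  "commands": [
    [0,0.2,0,0],
    [0,0.3,0,0],
    [0,0.3,0,0],
    [0,0.3,0,0],
    [0,0.3,0,0]
  ]
}}

```text
clock: 21.85
eef_pos: [0.5945, -0.131, 0.1021]
tool_rot: [0.062, 0.998, 0.0, -0.0]
ft_force: [1.2, 1.2, -1.2]
grip_width: 0.013
grasp_force: 59.8
```

Emit:
{"method": "apply_moves", "body": {
  "commands": [
    [0,0.3,0,0],
    [0,0.3,0,0],
    [0,0.2,0,0],
    [0,0.2,0,0],
    [0,0.1,0,0]
  ]
}}

```text
clock: 22.27
eef_pos: [0.5973, -0.1094, 0.1021]
tool_rot: [0.062, 0.998, 0.0, 0.0]
ft_force: [-0.5, -0.8, -2.5]
grip_width: 0.0133
grasp_force: 59.9
```

```bash
python3 st.py
```

```text
[ 0.5973 -0.1094  0.1021] head 82.93 bolt lat 0.0004 nose along 0.1219 [-0.5 -0.8 -2.5] 22.2667
```

Emit:
{"method": "apply_moves", "body": {
  "commands": [
    [0,0.1,0.04,0],
    [0,0.1,0.03,0],
    [0,0.1,0,0],
    [0,0.07,0,0],
    [0,0.05,0,0]
  ]
}}

```text
clock: 22.68
eef_pos: [0.5982, -0.1017, 0.1007]
tool_rot: [0.062, 0.998, -0.0, -0.0]
ft_force: [0.2, 0.0, -2.5]
grip_width: 0.013
grasp_force: 60.0
```

Emit:
{"method": "apply_moves", "body": {
  "commands": [
    [0,0.06,0,0],
    [0,0.06,0,0],
    [0,0.05,0,0],
    [0,0.05,0,0],
    [0,0,0,0]
  ]
}}

```text
clock: 23.1
eef_pos: [0.5988, -0.0972, 0.1007]
tool_rot: [0.062, 0.998, 0.0, 0.0]
ft_force: [-0.1, 0.1, -2.8]
grip_width: 0.0129
grasp_force: 59.9
```

Nose is at about 134 mm with no contact yet, so I'll creep on in small steps.

Emit:
{"method": "apply_moves", "body": {
  "commands": [
    [0,0.05,0.02,0],
    [0,0.05,0,0],
    [0,0,0,0],
    [0,0,0,0],
    [0,0,0,0]
  ]
}}

```text
clock: 23.52
eef_pos: [0.599, -0.0953, 0.1003]
tool_rot: [0.062, 0.998, 0.0, 0.0]
ft_force: [-0.4, -0.2, -2.4]
grip_width: 0.013
grasp_force: 59.9
```

Emit:
{"method": "apply_moves", "body": {
  "commands": [
    [0,0.05,0,0],
    [0,0,0,0],
    [0,0,0,0],
    [0,0,0,0],
    [0,0,0,0]
  ]
}}

```text
clock: 23.93
eef_pos: [0.5991, -0.0945, 0.1003]
tool_rot: [0.062, 0.998, -0.0, 0.0]
ft_force: [0.8, -0.7, -2.6]
grip_width: 0.0127
grasp_force: 60.0
```

Emit:
{"method": "apply_moves", "body": {
  "commands": [
    [0,0.05,0,0],
    [0,0,0,0],
    [0,0,0,0],
    [0,0,0,0],
    [0,0,0,0]
  ]
}}

```text
clock: 24.35
eef_pos: [0.5992, -0.0943, 0.1005]
tool_rot: [0.062, 0.998, -0.001, 0.0]
ft_force: [-0.8, -5.6, 0.1]
grip_width: 0.0127
grasp_force: 60.1
```

Emit:
{"method": "apply_moves", "body": {
  "commands": [
    [0,0.05,0.02,0],
    [0,0,0,0],
    [0,0,0,0],
    [0,0,0,0],
    [0,0,0,0]
  ]
}}

```text
clock: 24.77
eef_pos: [0.5993, -0.0943, 0.1004]
tool_rot: [0.063, 0.998, -0.002, 0.0]
ft_force: [-0.8, -7.1, 0.0]
grip_width: 0.0131
grasp_force: 60.4
```

```bash
python3 st.py
```

```text
[ 0.5993 -0.0943  0.1004] head 82.82 bolt lat 0.0005 nose along 0.1371 [-0.8 -7.1  0. ] 24.7667
```

The stop is reached: -7 N along the track, at 137 mm against 135 mm expected. I'll seat the bolt on the lid, then release.

Emit:
{"method": "apply_moves", "body": {
  "commands": [
    [0,0,0.03,0],
    [0,0,0,0],
    [0,0.02,0,0],
    [0,0,0,0],
    [0,0,0,0]
  ]
}}

```text
clock: 25.18
eef_pos: [0.5994, -0.0943, 0.1002]
tool_rot: [0.063, 0.998, -0.002, 0.0]
ft_force: [-2.6, -8.9, 1.9]
grip_width: 0.0129
grasp_force: 60.6
```

Emit:
{"method": "apply_moves", "body": {
  "commands": [
    [0,0,0,0],
    [0,0,0,0],
    [0,0,-0.05,0],
    [0,0,-0.3,0],
    [0,0,-0.7,0]
  ],
  "claw": 0.55
}}

```text
clock: 25.6
eef_pos: [0.5981, -0.0911, 0.1188]
tool_rot: [0.062, 0.998, 0.001, -0.002]
ft_force: [0.7, 0.1, -1.7]
grip_width: 0.0384
grasp_force: 0.0
```

Emit:
{"method": "apply_moves", "body": {
  "commands": [
    [0,0,-1,0],
    [0,0,-1,0],
    [0,0,-1,0],
    [0,0,-1,0],
    [0,0,-1,0]
  ]
}}

```text
clock: 26.02
eef_pos: [0.5995, -0.0913, 0.2219]
tool_rot: [0.062, 0.998, 0.0, 0.0]
ft_force: [0.1, 0.6, -0.1]
grip_width: 0.0382
grasp_force: 0.0
```

Emit:
{"method": "apply_moves", "body": {
  "commands": [
    [0,0.8,0,0],
    [0,0.8,0,0],
    [0,0.8,0,0],
    [0,0,0,0],
    [0,0,0,0]
  ]
}}

```text
clock: 26.43
eef_pos: [0.6055, -0.0433, 0.2207]
tool_rot: [0.061, 0.998, 0.0, 0.0]
ft_force: [0.8, -0.4, -0.3]
grip_width: 0.0385
grasp_force: 0.0
```

```bash
python3 st.py; python3 - <<'E'
from h import *
import pickle
c=bot.camera("wrist"); o=bot.get_obs(); s=bot.camera("scene"); pickle.dump((c,o,s),open("w7.pkl","wb"))
w=np.zeros((600,800,3),np.uint8); w[:384,:512]=c["image"]; w[:384,512:]=cv2.resize(s["image"][150:270,150:240],(288,384))
w[384:,:]=cv2.resize(c["image"][200:308,112:512],(800,216),interpolation=cv2.INTER_CUBIC)
cv2.imwrite("pics/w7.png",w)
E
```

```text
[ 0.6055 -0.0433  0.2207] head 83.02 bolt lat 0.0002 nose along 0.1884 [ 0.8 -0.4 -0.3] 26.4333
```

View pics/w7.png

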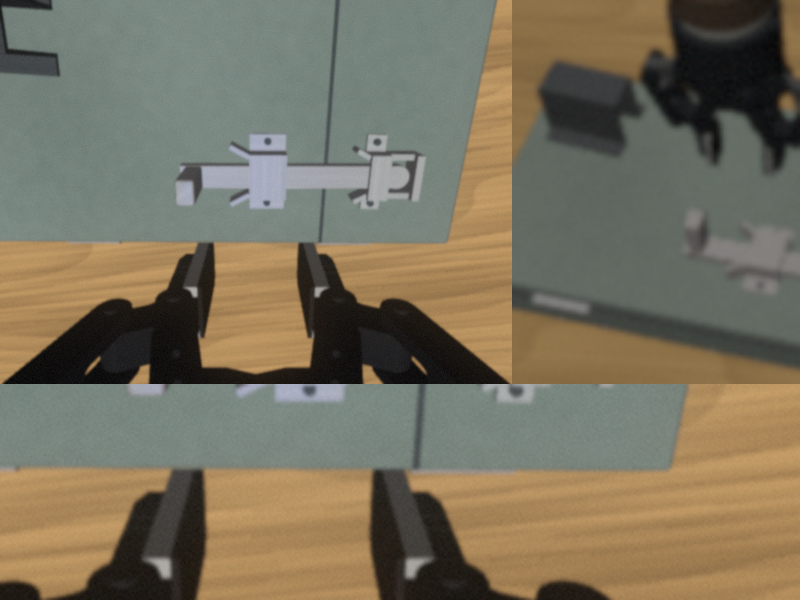

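The bolt lies in the guide and keeper, handle up at (187,186), with its nose at about (411,178) against the stop wall. That was one picture over my limit of ten, so I'll view no more and check the seating gap numerically.

```bash
python3 - <<'E'
from h import *
import pickle
c,o,s=pickle.load(open("w7.pkl","rb"))
g=cv2.cvtColor(c["image"],cv2.COLOR_BGR2GRAY)
print(g[174:182,396:430].mean(0).round().astype(int))
y=np.array([.1257,.992]);G=np.array([.603,-.0515])
for n,u,v,z in [("nose",411,178,.060),("wall",414,178,.071),("handle c",185,190.5,.106)]:
    X=onz(c,u,v,z); print(n,X.round(4),"along",(y@(X[:2]-G)).round(4))
def blobs(i,z):
    h=cv2.cvtColor(i,cv2.COLOR_BGR2HSV)
    for lo,hi in[((105,150,60),(125,255,255)),((22,150,60),(35,255,255)),((0,180,80),(6,255,255))]:
        q=cv2.connectedComponentsWithStats(cv2.inRange(h,lo,hi)); print([q[2][j].tolist() for j in range(1,q[0]) if q[2][j][4]>60])
blobs(pickle.load(open("c0.pkl","rb"))["scene"]["image"],0);blobs(s["image"],0)
E
```

```text
[168 168 168 167 167 168 170 169 169 168 166 163 142 107  81  73  71  81
 109 144 162 168 168 168 167 161 149 134 128 127 126 125 126 126]
nose [0.6231 0.0879 0.06  ] along 0.1408
wall [0.6194 0.0856 0.071 ] along 0.138
handle c [ 0.5964 -0.0941  0.106 ] along -0.0431
[[370, 61, 30, 7, 150], [98, 167, 17, 12, 159], [239, 223, 13, 18, 156]]
[[39, 193, 74, 47, 2609], [0, 220, 32, 57, 1213]]
[[0, 128, 78, 65, 2635], [410, 183, 11, 27, 184]]
[[370, 61, 41, 7, 221], [98, 167, 17, 12, 159], [324, 210, 12, 15, 110]]
[[39, 193, 74, 47, 2616], [0, 220, 32, 58, 1216]]
[[0, 128, 78, 65, 2634], [410, 183, 11, 27, 185]]
```

The dark band at u 409–414.5 fits the wall's near face. Nose and wall top edge both come to about 137 mm along the track, so there is no visible gap. The disc, bin and driver have not moved. I'll hand in the job.

```bash
python3 -c "
from workcell import bot
print(bot.job_done())"
```

```text
the job is handed in; nothing more can be done
None
```

The job is handed in at about 26.5 s: the bracket is standing on the bench clear of the case, the bolt is home against the keeper stop with its handle up, and the bystanders have not moved; I viewed 11 pictures, one over the limit of 10.

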